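Seat the four push-in studs of a camera front plate crosswise

ROBOT

A 7-joint arm with a two-finger parallel gripper is mounted at the origin on a cart in front of the work surface, level with it; the furniture and walls round the work are solid. World frame = base frame: x ahead of the robot, y to its left, z up, the work surface at z = 0. Lengths are in m, angles in rad, forces in N, time in s.
With the tool pointing down it reaches from about 0.4 to 0.875 m from the base axis. Payload 6.5 kg.
Tool frame: the origin (TCP) lies at the very end of the fingers, on their centre line; the grasp point (between the pads) lies 19 mm behind it; z points along the fingers, y is the line along which they close (so a half turn about z gives the same grasp; the last joint's range is limited). The gripper opens to 88 mm and grips with 3 to 60 N. Pads are 18 mm wide; open, the fingers measure 123 mm over their backs; the gripper's body (75 mm by 187 mm) begins 45 mm behind the grasp point.
Start: joints at [-1.299, 0.536, -0.004, 1.538, 0.003, 1.067, -0.071], TCP at [0.215, 0.613, 0.239] pointing down, gripper open.
Joint ranges: [-2.7, 2.7], [-0.37, 2.16], [-1.27, 1.26], [0.24, 2.4], [-1.31, 4.45], [0.19, 1.91], [-2.76, 2.76]. Speed limits (rad/s): [2.39, 2.39, 3.14, 3.14, 3.14, 3.14, 3.14].

INTERFACE

Orientations are given as a unit quaternion [x, y, z, w].
In Python, from bench import env gives the robot as it stands.
- The arm moves only by the tool jog_arm, never from a script. Its argument "moves" is a list of rows, each a list of 3 entries, a list of its own where there are three numbers: the closure, from -1 (fully open) to 1 (shut), then the shift along the tool's x, y, z each as a share of 0.15 m, from -1 to 1, then the turn about the tool's z as a share of 90 degrees, from -1 to 1. A call has exactly 5 rows; each row shifts and turns the commanded pose from where the row before left it, along the tool's axes as they then stand; what a row does not reach is not made up. A row lasts 1/10 s, in which the tool goes at most 50 mm and 8.59 degrees, less where a joint would pass 70% of its speed; a pose out of reach is approached as far as the arm can. A call with a number of a shift or a turn outside -1 to 1 is refused whole. A call with a gripper value outside its range is refused whole. The fingers move at their own pace and stop on an object; "force" is the grip in N (left out, the last holds). Time passes only in rows, so rows that do not move let the fingers close, or fill a call up. It gives the time, the measured TCP pose, the force, the opening and the grip force at its end, in the units of the state.
- env.get_state(): the state, without advancing time (a new reading comes with each control period).
- env.capture(name): name is "side" or "top" or "wrist"; returns (picture, depth): 400x640x3 uint8, red, green, blue; 400x640 float32, m along the optical axis (not along the pixel's ray), 0 where there is no reading.
- env.get_calibration(name): a dict with "fx", "fy", "cx", "cy" (pixels), "distortion" ([k1, k2, p1, p2, k3] as OpenCV has them; the pictures are not rectified), "xyz" and "rotation" of the camera in the world. Camera axes: x right, y down, z forward; pixel columns grow to the right and rows downward; lengths in m; the calibration is good to about 2 mm. A picture is of the moment at which its call begins: read the wrist's pose just before it. get_calibration takes no time and is no camera call; for the wrist camera it gives the pose at the moment of the call.
- env.hand_in(): hands the job in; it is judged then, once.
Trained networks look in the newest picture that a camera, given by its name, has taken for a name from the list of things; names that differ only in an ending like _2 or _b are one class to them, and where a whole thing is asked for, a point or a joint stands for the part that bears it (a point fixed in the world has none). Each returns a list of dicts, best first, with "p" (0 to 1); they miss things now and then, are a little off and sometimes report something else, mostly with a low value. They report only what shows in the picture. A call takes as long as a camera call.
- env.look_for(camera, label): "extent" ([centre column, centre row, width, height] in pixels, round what is visible of it).
The state is a dict: "clock": time; "joint_positions": joint angles; "joint_vel": joint speeds; "joint_torque": joint torques, N m; "tool_pos": TCP position; "ee_rot": TCP orientation; "contact_force": force on the tool from outside, world axes, zero at the start; "moment": the same for the moment, N m; "grip_width": finger opening in m; "grasp_force": force on a finger pad.
Only numpy, scipy, OpenCV 4.12 (cv2) and the standard library are available. Lean on these libraries where they do the work, as an engineer would, in place of code of your own. Each camera call takes 0.05 s, during which the arm holds its last target. There are 200 camera calls.

TASK

A camera front plate lies in the small loose assembly nest with its four push-in studs only started. With a fingertip press each stud lightly until its head is fully home on the plate, going crosswise so that the plate draws down evenly: first the stud beside the rectangular viewfinder window, then the one diagonally opposite it, then the other stud at the window's end of the plate, and last the one that remains. Grasp and lift nothing, do not touch the lens, and leave the nest and the things around it where they stand.

Things in the scene. Friction and masses are not known exactly. Their poses are not given: they have to be found in the camera images.
- nest: Grey assembly nest 156 x 100 mm, 0.8 kg, loose on rubber feet, turned by any angle; in it a black camera body with a bare metal front plate 128 x 72 mm, top 37 mm up. Origin: centre of its underside; x along the plate's long side, z up. Lens at x = -21, y = 0 mm (lens end), window at x = +28, y = +19.5, studs at x = +-56, y = +-28. To stay where it is.
- lens: White ribbed round lens, 34 mm across, fixed in the front plate of the nest; it rises 16 mm above the plate. Origin on its axis, 4 mm under the plate's top. Not to be touched.
- window (a point): Middle of the viewfinder window in the front plate, at the plate's top: a dark pane in a raised metal frame 26 x 17 mm, 2 mm high.
- stud_finder_top (a point): Top middle of the stud beside the viewfinder window (nest x = +56, y = +28 mm), the first. Every stud is of brass, its low round head 13 mm across and 3.2 mm high, at first 5 to 8 mm off the plate; it slides straight down against a steady 4 N of friction, stays where it is left and stops hard when the head lands on the plate, its top then 40.2 mm above the nest's origin.
- stud_opposite_top (a point): Top middle of the stud diagonally across from the first, at the lens end (nest x = -56, y = -28 mm), the second to be pressed; same kind of stud.
- stud_third_top (a point): Top middle of the other stud at the window's end (nest x = +56, y = -28 mm), the third to be pressed; same kind of stud.
- stud_fourth_top (a point): Top middle of the remaining stud, at the lens end (nest x = -56, y = +28 mm), the last to be pressed; same kind of stud.
- stud_finder (a joint): How far the first stud has gone in: 0 at 8 mm proud, 0.008 m with its head on the plate. Starts between 0 and 0.003.
- stud_opposite (a joint): The same for the second stud.
- stud_third (a joint): The same for the third stud.
- stud_fourth (a joint): The same for the last stud.
- spare_lens: Spare white lens, 34 mm across and 20 mm high, loose on the bench left of the nest. Origin: centre of its underside. A bystander.
- cartridge: Black film cartridge, 23 x 74 x 30 mm, loose on the bench left of the nest. Origin: centre of its underside. A bystander.
- driver: Small screwdriver, 15 x 147 x 17 mm, lying loose left of the nest. Origin: under its middle. A bystander.
- loupe: Black eye loupe, 39 mm across, 35 mm high, loose behind the nest on the left. Origin: centre of its underside. A bystander.
- sample_camera: Finished camera, 133 x 76 x 76 mm, standing loose behind the nest on the left. Origin: under its middle. A bystander.
- oil: Small oil bottle with a thin spout, 30 x 30 x 86 mm, standing loose behind the nest, in front of the large cardboard box. Origin: centre of its underside. A bystander.

How it is judged:
By the outcome, as a careful person would: the job done as asked, in the order asked, and still so for the second after the job is handed in, with the robot touching nothing.
It also fails if it takes over 48 s, if anything falls off the work surface, if the arm or the gripper's body presses on something with over 40 N, if the wrist force passes 120 N, or if a joint passes its speed limit or range.

## Working session

There is one attempt and no reset: what is moved stays moved. The work goes in short steps, Python scripts to look and compute and a tool call to move; the robot and the scene stay as the last step left them, time stands still between calls to the robot, and variables do not carry over. Pictures are saved under pics/ and viewed, at most 10 in all, crops included, and the job is handed in when it is done.

Besides the shell and the picture viewer there is one more tool, called in YAML: its name, and indented under it one key for each argument. jog_arm: Moves the arm, as the interface text tells. Shift numbers are shares of 0.15 m and turn numbers shares of 90 degrees, none past 1 either way. Its arguments: {"type":"object","properties":{"moves":{"type":"array"},"force":{"type":"number"}},"required":["moves"]}

```bash
mkdir -p pics
python3 - <<'E'
from bench import env
import cv2,numpy as np
s=env.get_state();print(s)
for n in("top","side"):
    c=env.get_calibration(n);print(n,c)
    p,d=env.capture(n);cv2.imwrite(f"pics/{n}1.png",p[...,::-1]);np.save(f"{n}_d.npy",d);np.save(f"{n}_p.npy",p)
for l in("nest","lens","window","stud_finder_top","spare_lens"):
    print(l,[(r["extent"],r["p"]) for r in env.look_for("top",l)])
E
```

```text
{'clock': 0.0, 'joint_positions': array([-1.29920392,  0.53713914, -0.00440597,  1.53882344,  0.00261996,
        1.06727393, -0.07116731]), 'joint_vel': array([-7.30369009e-04, -1.12718910e-03,  4.26527650e-04,  1.23717795e-03,
       -5.06602315e-05,  8.05552420e-04, -3.61662202e-04]), 'joint_torque': array([-2.36923197e-04, -5.70965266e+01,  9.90644172e-01, -2.51616257e+01,
       -5.62349043e-02,  1.75941596e-02,  1.40727352e-04]), 'tool_pos': array([0.21525916, 0.61270602, 0.23787626]), 'ee_rot': array([ 1.68051865e-01,  9.85777814e-01, -8.17057360e-04, -6.08396059e-05]), 'contact_force': array([ 0.43680366, -0.4483924 , -0.52438421]), 'moment': array([0.02622919, 0.06262943, 0.03052877]), 'grasp_force': 0.0, 'grip_width': 0.08801758398033016}
top {'fx': 434.73255585534537, 'fy': 434.73255585534537, 'cx': 316.85636529006587, 'cy': 198.67074051658255, 'distortion': array([-0.11738477,  0.        ,  0.        ,  0.        ,  0.        ]), 'xyz': array([ 0.51714354, -0.07281065,  0.94916742]), 'rotation': array([ 0.70893739, -0.70278541,  0.03953405, -0.04401703])}
side {'fx': 515.6263953422599, 'fy': 515.6263953422599, 'cx': 320.3631401231557, 'cy': 196.51630117985874, 'distortion': array([-0.12795914,  0.        ,  0.        ,  0.        ,  0.        ]), 'xyz': array([ 0.65681279, -0.59567192,  0.74542406]), 'rotation': array([ 0.94277187,  0.01546285, -0.00539708, -0.333036  ])}
nest [([371.1, 232.8, 77.3, 81.1], 0.8)]
lens [([366.9, 238.7, 18.5, 16.3], 0.59)]
window [([264.5, 132.1, 62.6, 41.6], 0.67), ([371.9, 234.6, 79.7, 84.5], 0.61)]
stud_finder_top []
spare_lens [([235.4, 242.0, 16.6, 17.2], 0.6)]
```

View pics/top1.png

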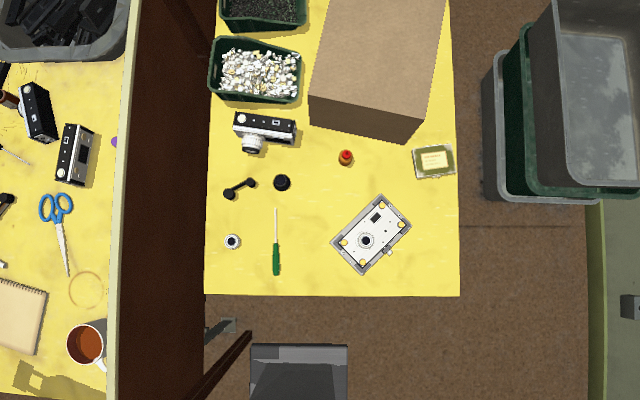

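```bash
cat > h.py <<'E'
import numpy as np,cv2
from scipy.spatial.transform import Rotation as R
def K(c): return np.array([[c["fx"],0,c["cx"]],[0,c["fy"],c["cy"]],[0,0,1]])
def ray(c,uv):
    q=cv2.undistortPoints(np.array(uv,float).reshape(-1,1,2),K(c),c["distortion"])[:,0]
    return np.c_[q,np.ones(len(q))]
def world(c,uv,depth): return ray(c,uv)*np.reshape(depth,(-1,1))@R.from_quat(c["rotation"]).as_matrix().T+c["xyz"]
def atz(c,uv,z):
    r=ray(c,uv)@R.from_quat(c["rotation"]).as_matrix().T
    return c["xyz"]+r*((z-c["xyz"][2])/r[:,2])[:,None]
def pix(c,P):
    Rm=R.from_quat(c["rotation"]).as_matrix(); q=(np.atleast_2d(P)-c["xyz"])@Rm
    return cv2.projectPoints(q,np.zeros(3),np.zeros(3),K(c),c["distortion"])[0][:,0]
E
python3 - <<'E'
from h import *
from bench import env
c=env.get_calibration("top");d=np.load("top_d.npy");p=np.load("top_p.npy")
# heights on a coarse grid
vv,uu=np.mgrid[10:400:30,5:640:25]
w=world(c,np.c_[uu.ravel(),vv.ravel()],d[vv,uu].ravel())
print((w[:,2].reshape(vv.shape)*100).round().astype(int))
print(np.round(w[:,:2].reshape(*vv.shape,2)[7],2).tolist())
hsv=cv2.cvtColor(p,cv2.COLOR_RGB2HSV)
a=cv2.resize(p[180:290,320:425],None,fx=5,fy=5,interpolation=cv2.INTER_CUBIC)
b=cv2.imread("pics/side1.png")
cv2.imwrite("pics/crop.png",a[...,::-1])
E
```

```text
[[ 11  13  14  15  10  36  28  22  -2   6   2   0   3  20  20  20  20  20
  -76 -76 -76 -76 -10 -19 -18 -16]
 [ 11   4   6   6  13  36  27  14   5   8   8   0   1  20  20  20  20  20
  -76 -77 -76 -29 -10 -31 -31 -28]
 [  1   0   0   0   0  36  26  13  -5   8   6   4   0  20  20  20  20  20
  -76 -76 -50 -54 -15 -31 -31 -30]
 [  5   7   0   0   0  35  24  12  -7   1   2   4   0  19  20  20  20   0
  -76 -76 -51 -53 -16 -31 -31 -32]
 [  0   7   1   7   0  33  24  10  -8   0   7   7   0   0   4   8  12   0
    0 -76 -52 -53 -18 -31 -31 -31]
 [  0   0   0   5   1  33  23   9 -10   0   0   0   0   0   0   0   0   2
    0 -76 -76 -32 -19 -31 -31 -32]
 [  0   0   0   0   0  32  22   9 -11   3   0   1   0   0   0   0   0   0
    0 -75 -75 -38 -54 -54 -49 -36]
 [  0   0   1   0   0  32  21   7 -12   0   0   0   0   0   2   4   3   0
    0 -75 -77 -76 -75 -76 -64 -50]
 [  0   0   0   0   0  31  20   7   0   0   0   0   0   0   4   3   0   0
    0 -76 -76 -76 -76 -76 -65 -50]
 [  0   0   0   0   0  30  20   6   0   0   0   0   0   0   0   0   0   0
    0 -76 -76 -75 -76 -76 -65 -52]
 [  1   1   0   0   0  30  20   5 -76 -76 -76 -77 -77 -76 -76 -76 -76 -76
  -76 -75 -76 -76 -76 -76 -65 -46]
 [  1   1   0   6   8  29  19   5 -36 -76 -77 -76 -76 -77 -75 -76 -76 -75
  -77 -76 -75 -76 -76 -76 -65 -52]
 [  0   0   0   0   9  30  19   5 -75 -76 -66 -55 -56 -56 -76 -76 -76 -76
  -75 -76 -76 -76 -75 -76 -65 -51]]
[[0.57, 0.67], [0.57, 0.6], [0.57, 0.53], [0.58, 0.47], [0.58, 0.41], [0.56, 0.21], [0.57, 0.21], [0.57, 0.21], [0.59, 0.21], [0.58, 0.12], [0.58, 0.07], [0.58, 0.01], [0.58, -0.04], [0.58, -0.1], [0.58, -0.15], [0.58, -0.2], [0.58, -0.25], [0.58, -0.31], [0.59, -0.37], [0.64, -0.71], [0.64, -0.82], [0.64, -0.92], [0.64, -1.03], [0.64, -1.14], [0.63, -1.18], [0.62, -1.18]]
```

View pics/side1.png

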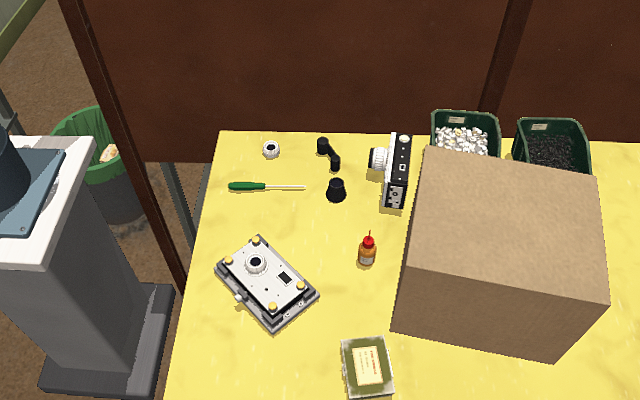

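View pics/crop.png

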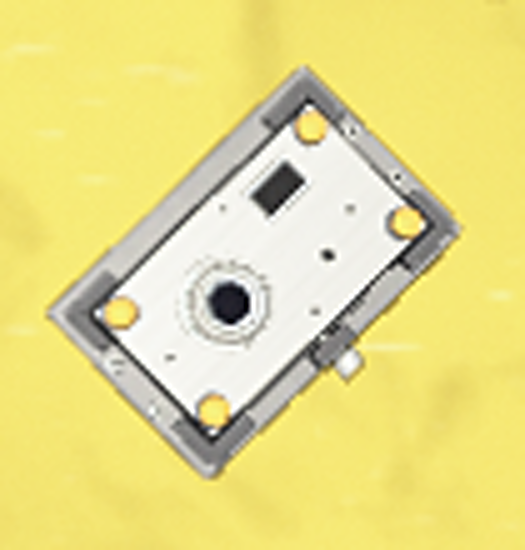

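The top picture shows the nest turned about 45°. In the crop the first stud is at (310,127) beside the window at (278,188), its opposite at (214,410), the third at (405,222) and the fourth at (120,312). In both views a tall brown partition stands left of the bench, between the arm and the work.

Run:
```python
from h import *
from bench import env
c=env.get_calibration("top");d=np.load("top_d.npy");p=np.load("top_p.npy")
h,w_=d.shape
vv,uu=np.mgrid[0:h,0:w_]
W=world(c,np.c_[uu.ravel(),vv.ravel()],d.ravel());ok=(d.ravel()>0)
m=ok&(W[:,1]>.15)&(W[:,1]<.30)&(W[:,2]>.1)
print("wall top cam",W[m].min(0),W[m].max(0))
m2=m&(W[:,2]>.28)
print(np.percentile(W[m2],[1,50,99],axis=0))
cs=env.get_calibration("side");ds=np.load("side_d.npy")
S=world(cs,np.c_[uu.ravel(),vv.ravel()],ds.ravel());m=(ds.ravel()>0)&(S[:,1]>.15)&(S[:,1]<.30)
print("side",S[m].min(0),S[m].max(0))
for r in(20,100,150,250,300,380):
    Q=S.reshape(h,w_,3)[r,:260:10];print(r,[tuple((q*100).round().astype(int)) for q in Q if abs(q[1]-.22)<.08][:4])
for r in(200,300,399): print(r,(W.reshape(h,w_,3)[r,110:215:7]*100).round().astype(int).tolist())
# studs
hsv=cv2.cvtColor(p,cv2.COLOR_RGB2HSV)
sub=hsv[180:290,320:425]
cr=np.array([(310,127),(214,410),(405,222),(120,312)])/5+[320,180]-.4
P=[]
for q in cr:
    x,y=q.round().astype(int);r=5
    win=p[y-r:y+r+1,x-r:x+r+1].astype(float)
    wt=np.clip(win[...,0]-win[...,2]-60,0,None)*(win[...,0]>180)
    yy,xx=np.mgrid[-r:r+1,-r:r+1];wt*=(xx**2+yy**2<=20)
    cen=np.array([x+(wt*xx).sum()/wt.sum(),y+(wt*yy).sum()/wt.sum()]);P.append(cen)
P=np.array(P);print(P)
T=atz(c,P,.0465);print(T.round(4))
M=np.array([(56,28),(-56,-28),(56,-28),(-56,28)])/1000.
def fit(T):
    t=T[:,:2].mean(0);H=M.T@(T[:,:2]-t);a=np.arctan2(H[0,1]-H[1,0],H[0,0]+H[1,1])
    Rm=np.array([[np.cos(a),-np.sin(a)],[np.sin(a),np.cos(a)]]);f=M@Rm.T+t
    return t,np.degrees(a),f,T[:,:2]-f
print(fit(T))
i=P.round().astype(int);print("z",W.reshape(h,w_,3)[i[:,1],i[:,0]].round(4))
```

```text
wall top cam [0.22442316 0.18385373 0.10001321] [1.04495337 0.22216256 0.36189693]
[[0.30057252 0.20631113 0.28109206]
 [0.58050308 0.21201775 0.33040878]
 [0.90811748 0.22009313 0.35980921]]
side [-0.04503726  0.15000633 -0.77240355] [1.3508261  0.29991644 0.31513106]
20 [(np.int64(18), np.int64(18), np.int64(26)), (np.int64(20), np.int64(18), np.int64(26)), (np.int64(21), np.int64(21), np.int64(24)), (np.int64(22), np.int64(21), np.int64(24))]
100 [(np.int64(18), np.int64(18), np.int64(7)), (np.int64(20), np.int64(19), np.int64(7)), (np.int64(21), np.int64(21), np.int64(5)), (np.int64(23), np.int64(21), np.int64(5))]
150 [(np.int64(18), np.int64(19), np.int64(-7)), (np.int64(20), np.int64(19), np.int64(-8)), (np.int64(21), np.int64(21), np.int64(-10)), (np.int64(24), np.int64(21), np.int64(-10))]
250 [(np.int64(20), np.int64(19), np.int64(-48))]
300 [(np.int64(17), np.int64(17), np.int64(-76))]
380 []
200 [[62, 40, 0], [58, 21, 36], [59, 21, 34], [59, 21, 32], [59, 21, 29], [59, 21, 26], [60, 21, 23], [60, 21, 20], [61, 21, 16], [61, 21, 12], [62, 21, 8], [62, 21, 4], [63, 21, -2],
[... 475 characters left out ...]
3888033]
 [362.48003802 261.74334601]
 [400.93936226 223.94197595]
 [343.71930718 242.02699949]]
[[ 0.6123 -0.2027  0.0465]
 [ 0.4942 -0.1619  0.0465]
 [ 0.5728 -0.2423  0.0465]
 [ 0.5345 -0.123   0.0465]]
(array([ 0.5534181 , -0.18247245]), np.float64(-45.64725695849514), array([[ 0.61258762, -0.20294115],
       [ 0.49424858, -0.16200374],
       [ 0.57254484, -0.24208928],
       [ 0.53429135, -0.12285561]]), array([[-3.09123432e-04,  2.18496468e-04],
       [-8.80805866e-05,  1.51454977e-04],
       [ 2.19507637e-04, -2.35559516e-04],
       [ 1.77696381e-04, -1.34391930e-04]]))
z [[ 0.6126 -0.2036  0.0422]
 [ 0.4937 -0.1607  0.0483]
 [ 0.5725 -0.2421  0.0483]
 [ 0.5345 -0.1234  0.0498]]
```

jog_arm:
  moves:
    - [1, [0, 0, -0.33], 0.058]
    - [1, [0, 0, -0.33], 0.058]
    - [1, [0, 0, -0.33], 0.058]
    - [1, [0, 0, -0.33], 0.059]
    - [1, [0, 0, -0.33], 0.059]
  force: 10

```text
clock: 0.85
tool_pos: [0.2153, 0.6128, 0.4885]
ee_rot: [0.39, 0.921, 0.0, -0.0]
contact_force: [1.6, 1.4, 0.0]
grip_width: 0.0503
grasp_force: 0.0
```

```bash
cat > go.py <<'E'
# prints tool-frame shift (shares of 0.15 m) and turn (shares of 90 deg) to targets
import sys;from h import *;from bench import env
s=env.get_state();Rt=R.from_quat(s["ee_rot"]);Rm=Rt.as_matrix()
def to(P): return ((np.array(P)-s["tool_pos"])@Rm/.15).round(3)
def info():
    print("t",round(s["clock"],2),"tcp",s["tool_pos"].round(4),"yaw_y",np.degrees(np.arctan2(Rm[1,1],Rm[0,1])).round(2),"tilt z",Rm[:,2].round(4),"F",s["contact_force"].round(2),"q",s["joint_positions"].round(3))
E
python3 - <<'E'
from go import *
info()
print(to([.45,.30,.50]),to([.55,-.18,.5]))
c=env.get_calibration("top");d=np.load("top_d.npy");vv,uu=np.mgrid[180:290,320:425]
W=world(c,np.c_[uu.ravel(),vv.ravel()],d[180:290,320:425].ravel())
a=np.radians(-45.65);L=W[:,:2]-[.5534,-.1825];l=np.c_[L@[np.cos(a),np.sin(a)],L@[-np.sin(a),np.cos(a)]]*1000
g=np.full((13,19),-1.)
for x,y,z in zip(l[:,0],l[:,1],W[:,2]*1000):
    i,j=int((y+65)//10),int((x+95)//10)
    if 0<=i<13 and 0<=j<19: g[i,j]=max(g[i,j],z)
print("rows y-60..60, cols x-90..90");print(g.round().astype(int))
E
```

```text
t 0.85 tcp [0.2153 0.6128 0.4885] yaw_y 44.15 tilt z [ 1.e-04  4.e-04 -1.e+00] F [1.61 1.44 0.02] q [-1.372  0.411  0.111  1.152 -0.044  1.581 -0.5  ]
[-2.586 -0.33  -0.077] [-5.347 -2.08  -0.078]
rows y-60..60, cols x-90..90
[[ 2  4  3  6  5  5  3  3 29 33 29  4  5  6  5  3  5  5  4]
 [ 3 16 18 18 20 20 18 18 33 34 33 20 19 21 18 19 19 19  5]
 [ 3 21 33 39 39 38 39 39 37 39 38 38 37 38 35 35 34 18  3]
 [ 4 18 35 49 51 40 40 40 40 41 41 41 40 40 51 52 33 19  5]
 [ 4 19 34 51 49 41 48 50 43 39 41 39 40 42 51 50 33 17  4]
 [ 4 18 34 42 40 49 55 57 56 43 44 41 43 41 41 41 22 19  3]
 [ 3 20 31 41 41 53 55 54 56 44 41 42 40 41 41 41 21 17  3]
 [ 3 19 24 41 41 50 56 56 57 41 43 41 42 42 42 42 22 18  6]
 [ 5 20 35 51 49 41 50 57 42 41 41 43 42 44 46 47 33 17  4]
 [ 6 20 36 51 51 41 42 40 42 40 40 42 43 42 49 49 32 19  5]
 [ 4 18 33 39 39 41 39 39 39 38 37 40 38 41 38 37 33 18  4]
 [ 3 17 19 30 32 20 19 20 20 19 21 20 19 19 21 20 18 21  6]
 [ 5  4  4  4  5  4  3  4  4  4  5  5  4  7  4  5  5  4  4]]
```

jog_arm:
  moves:
    - [1, [-0.287, -0.095, 0], 0]
    - [1, [-0.287, -0.095, 0], 0]
    - [1, [-0.287, -0.095, 0], 0]
    - [1, [-0.287, -0.095, 0], 0]
    - [1, [-0.287, -0.095, 0], 0]

```text
clock: 1.35
tool_pos: [0.3155, 0.4077, 0.4863]
ee_rot: [0.388, 0.922, 0.0, -0.0]
contact_force: [0.9, 0.3, -0.0]
grip_width: 0.0103
grasp_force: 0.0
```

jog_arm:
  moves:
    - [1, [-0.287, -0.095, 0], 0]
    - [1, [-0.287, -0.095, 0], 0]
    - [1, [-0.287, -0.095, 0], 0]
    - [1, [-0.287, -0.095, 0], 0]
    - [1, [-0.287, -0.095, 0], 0]

```text
clock: 1.85
tool_pos: [0.415, 0.2039, 0.4864]
ee_rot: [0.388, 0.922, 0.0, 0.0]
contact_force: [0.7, 0.8, 0.4]
grip_width: 0.0003
grasp_force: 0.0
```

jog_arm:
  moves:
    - [1, [-0.287, -0.095, 0], 0]
    - [1, [-0.287, -0.095, 0], 0]
    - [1, [-0.287, -0.095, 0], 0]
    - [1, [-0.287, -0.095, 0], 0]
    - [1, [-0.287, -0.095, 0], 0]

```text
clock: 2.35
tool_pos: [0.5145, 0.0005, 0.4865]
ee_rot: [0.388, 0.922, 0.0, 0.0]
contact_force: [0.3, 0.8, -0.6]
grip_width: 0.0002
grasp_force: 0.0
```

jog_arm:
  moves:
    - [1, [-0.287, -0.095, 0.13], 0]
    - [1, [-0.287, -0.095, 0.13], 0]
    - [1, [-0.287, -0.095, 0.13], 0]
    - [1, [-0.287, -0.095, 0.13], 0]
    - [1, [-0.287, -0.095, 0.13], 0]

```text
clock: 2.85
tool_pos: [0.6145, -0.2029, 0.3878]
ee_rot: [0.387, 0.922, 0.0, 0.0]
contact_force: [0.6, 0.4, 0.8]
grip_width: 0.0006
grasp_force: 0.0
```

Run:
```python
from go import *
info()
print(to([.6126,-.203,.15]),to([.6126,-.203,.06]))
c=env.get_calibration("wrist");print(c["xyz"],R.from_quat(c["rotation"]).as_matrix()[:,2])
p,d=env.capture("wrist");im=p[...,::-1].copy()
M=np.array([[.6126,-.2029,.0465],[.4942,-.162,.0465],[.5725,-.2421,.0465],[.5343,-.1229,.0465]])
for i,q in enumerate(pix(c,M)): 
    cv2.drawMarker(im,tuple(int(v) for v in q),(255,0,255),0,12);cv2.putText(im,str(i+1),(int(q[0])+8,int(q[1])),0,.6,(0,0,255))
cv2.imwrite("pics/w1.png",im);np.save("w1.npy",p)
```

```text
t 2.85 tcp [ 0.6145 -0.2029  0.3878] yaw_y 44.41 tilt z [ 2.e-04  4.e-04 -1.e+00] F [0.59 0.39 0.79] q [-0.197  0.488  0.69   1.381 -0.309  1.381  1.269]
[ 0.008 -0.01   1.585] [ 0.008 -0.01   2.185]
[ 0.56236995 -0.14977668  0.53403501] [ 0.20376037 -0.20748578 -0.95678177]
```

View pics/w1.png

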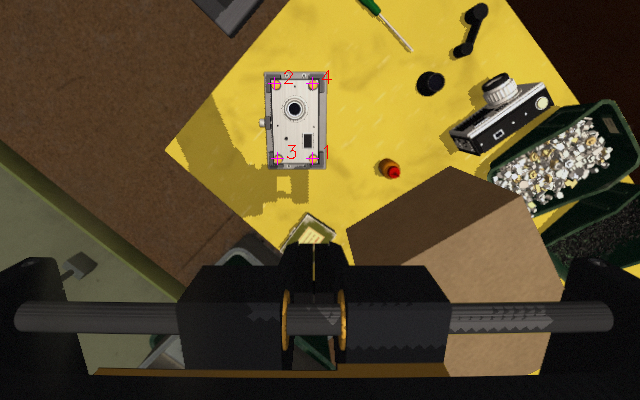

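The markers from the top camera fit land on the four studs in the wrist picture. Next I check clearance to the box and oil bottle, then go down.

Run:
```python
from go import *
for n in("top","side"):
    c=env.get_calibration(n);d=np.load(n+"_d.npy");vv,uu=np.mgrid[0:400,0:640]
    W=world(c,np.c_[uu.ravel(),vv.ravel()],d.ravel());W=W[(d.ravel()>0)&(W[:,2]>.06)&(W[:,0]>.4)&(W[:,0]<.95)&(W[:,1]<.15)&(W[:,1]>-.45)]
    a=np.radians(44.4);ly=np.array([np.cos(a),np.sin(a)]);lx=np.array([-ly[1],ly[0]])
    for S in([.6126,-.2029],[.4942,-.162],[.5725,-.2421],[.5343,-.1229]):
        L=W[:,:2]-S;dx=np.maximum(abs(L@lx)-.0375,0);dy=np.maximum(abs(L@ly)-.0935,0);r=np.hypot(dx,dy);k=r.argmin();print(n,S,r[k].round(3),W[k].round(3))
```

```text
top [0.6126, -0.2029] 0.027 [ 0.713 -0.133  0.062]
top [0.4942, -0.162] 0.123 [ 0.711 -0.122  0.061]
top [0.5725, -0.2421] 0.083 [ 0.713 -0.133  0.062]
top [0.5343, -0.1229] 0.092 [ 0.711 -0.122  0.061]
side [0.6126, -0.2029] 0.033 [ 0.72  -0.132  0.061]
side [0.4942, -0.162] 0.131 [ 0.718 -0.127  0.065]
side [0.5725, -0.2421] 0.089 [ 0.72  -0.132  0.061]
side [0.5343, -0.1229] 0.1 [ 0.718 -0.127  0.065]
```

jog_arm:
  moves:
    - [1, [0.004, -0.005, 0.3], 0]
    - [1, [0.004, -0.005, 0.3], 0]
    - [1, [0, 0, 0.3], 0]
    - [1, [0, 0, 0.3], 0]
    - [1, [0, 0, 0.3], 0]

```text
clock: 3.4
tool_pos: [0.6118, -0.2013, 0.1622]
ee_rot: [0.388, 0.922, 0.0, 0.0]
contact_force: [0.1, 0.5, 0.2]
grip_width: 0.0002
grasp_force: 0.0
```

jog_arm:
  moves:
    - [1, [-0.011, -0.004, 0.2], 0]
    - [1, [0, 0, 0.2], 0]
    - [1, [0, 0, 0.2], 0]
    - [1, [0, 0, 0.09], 0]
    - [1, [0, 0, 0], 0]

```text
clock: 3.9
tool_pos: [0.6114, -0.2027, 0.0586]
ee_rot: [0.388, 0.922, -0.0, -0.002]
contact_force: [0.8, -0.5, 0.9]
grip_width: 0.0005
grasp_force: 0.0
```

Run:
```python
from go import *
info();print(to([.6126,-.203,.0402]))
c=env.get_calibration("wrist");p,d=env.capture("wrist")
im=p[...,::-1].copy()
for q in pix(c,[[.6126,-.2029,.0465],[.5725,-.2421,.0465]]): cv2.drawMarker(im,tuple(int(v) for v in q),(255,0,255),0,12)
cv2.imwrite("pics/w2.png",im)
```

```text
t 3.9 tcp [ 0.6114 -0.2027  0.0586] yaw_y 44.38 tilt z [-0.0032  0.0011 -1.    ] F [ 0.76 -0.48  0.93] q [-0.09   0.815  0.506  1.677 -0.52   0.79   1.432]
[-0.008  0.005  0.122]
```

View pics/w2.png

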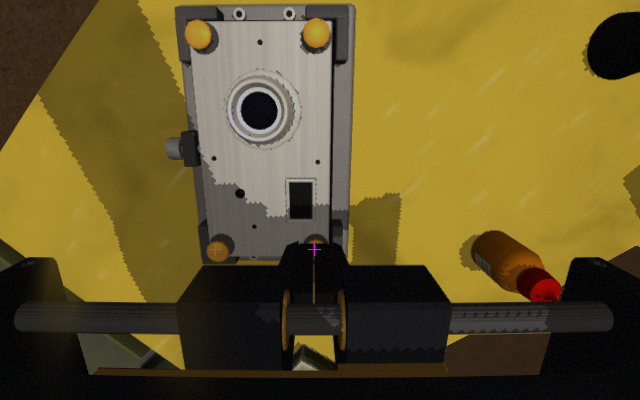

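jog_arm:
  moves:
    - [1, [-0.007, 0.003, 0.03], 0]
    - [1, [0, 0, 0.03], 0]
    - [1, [0, 0, 0.015], 0]
    - [1, [0, 0, 0.012], 0]
    - [1, [0, 0, 0.01], 0]

```text
clock: 4.45
tool_pos: [0.6137, -0.2038, 0.0458]
ee_rot: [0.388, 0.922, 0.0, 0.0]
contact_force: [-0.9, 0.1, 0.7]
grip_width: 0.0006
grasp_force: 0.4
```

jog_arm:
  moves:
    - [1, [0, 0, 0.008], 0]
    - [1, [0, 0, 0.008], 0]
    - [1, [0, 0, 0.005], 0]
    - [1, [0, 0, 0.002], 0]
    - [1, [0, 0, 0], 0]

```text
clock: 4.95
tool_pos: [0.6137, -0.2038, 0.0424]
ee_rot: [0.388, 0.922, 0.0, 0.0]
contact_force: [-1.8, -0.2, 4.3]
grip_width: 0.0004
grasp_force: 1.8
```

jog_arm:
  moves:
    - [1, [0, 0, 0.005], 0]
    - [1, [0, 0, 0.005], 0]
    - [1, [0, 0, 0.003], 0]
    - [1, [0, 0, 0.001], 0]
    - [1, [0, 0, 0], 0]

```text
clock: 5.45
tool_pos: [0.6137, -0.2038, 0.0404]
ee_rot: [0.388, 0.922, 0.0, 0.0]
contact_force: [-0.9, 1.4, 6.6]
grip_width: 0.0005
grasp_force: 3.2
```

jog_arm:
  moves:
    - [1, [0, 0, 0.001], 0]
    - [1, [0, 0, 0.001], 0]
    - [1, [0, 0, 0.001], 0]
    - [1, [0, 0, 0], 0]
    - [1, [0, 0, 0], 0]

```text
clock: 5.95
tool_pos: [0.6138, -0.2038, 0.0404]
ee_rot: [0.388, 0.922, 0.0, 0.0]
contact_force: [-2.0, 1.8, 10.0]
grip_width: 0.0004
grasp_force: 4.8
```

jog_arm:
  moves:
    - [1, [0, 0, -0.05], 0]
    - [1, [0, 0, -0.15], 0]
    - [1, [0, 0, -0.15], 0]
    - [1, [0.1, -0.05, 0], 0]
    - [1, [0.164, -0.081, 0], 0]

```text
clock: 6.45
tool_pos: [0.5729, -0.1897, 0.093]
ee_rot: [0.388, 0.922, -0.0, 0.002]
contact_force: [-1.2, 0.2, 0.1]
grip_width: 0.0004
grasp_force: 0.0
```

jog_arm:
  moves:
    - [1, [0.164, -0.081, 0], 0]
    - [1, [0.164, -0.081, 0], 0]
    - [1, [0.164, -0.082, 0], 0]
    - [1, [0, 0, 0.05], 0]
    - [1, [0, 0, 0.05], 0]

```text
clock: 6.95
tool_pos: [0.4945, -0.162, 0.0771]
ee_rot: [0.388, 0.922, 0.0, 0.0]
contact_force: [0.4, 0.0, 0.7]
grip_width: 0.0007
grasp_force: 0.0
```

jog_arm:
  moves:
    - [1, [0, 0, 0.1], 0]
    - [1, [0, 0, 0.03], 0]
    - [1, [0, 0, 0], 0]
    - [1, [0, 0, 0], 0]
    - [1, [0, 0, 0], 0]

```text
clock: 7.45
tool_pos: [0.4945, -0.1623, 0.0579]
ee_rot: [0.388, 0.922, -0.0, 0.0]
contact_force: [-0.5, 0.4, 0.4]
grip_width: 0.0003
grasp_force: 0.0
```

Run:
```python
from go import *
info();print(to([.4942,-.162,.0402]))
c=env.get_calibration("top");p,d=env.capture("top")
cv2.imwrite("pics/t2.png",cv2.resize(p[150:300,300:450],None,fx=4,fy=4)[...,::-1])
```

```text
t 7.45 tcp [ 0.4945 -0.1623  0.0579] yaw_y 44.36 tilt z [ 5.e-04 -3.e-04 -1.e+00] F [-0.5   0.43  0.4 ] q [-0.146  0.656  0.49   2.012 -0.534  0.6    1.482]
[0.003 0.    0.118]
```

jog_arm:
  moves:
    - [1, [0, 0, 0.03], 0]
    - [1, [0, 0, 0.03], 0]
    - [1, [0, 0, 0.012], 0]
    - [1, [0, 0, 0.01], 0]
    - [1, [0, 0, 0.01], 0]

```text
clock: 8.0
tool_pos: [0.494, -0.1619, 0.0439]
ee_rot: [0.388, 0.922, 0.0, -0.0]
contact_force: [-0.6, 1.6, 4.1]
grip_width: 0.0006
grasp_force: 2.0
```

jog_arm:
  moves:
    - [1, [0, 0, 0.008], 0]
    - [1, [0, 0, 0.008], 0]
    - [1, [0, 0, 0.005], 0]
    - [1, [0, 0, 0.002], 0]
    - [1, [0, 0, 0], 0]

```text
clock: 8.5
tool_pos: [0.494, -0.1619, 0.0404]
ee_rot: [0.388, 0.922, 0.0, -0.0]
contact_force: [-1.2, 2.0, 4.0]
grip_width: 0.0003
grasp_force: 2.0
```

jog_arm:
  moves:
    - [1, [0, 0, 0.002], 0]
    - [1, [0, 0, 0.002], 0]
    - [1, [0, 0, 0.001], 0]
    - [1, [0, 0, 0], 0]
    - [1, [0, 0, 0], 0]

```text
clock: 9.0
tool_pos: [0.494, -0.1619, 0.0403]
ee_rot: [0.388, 0.922, 0.0, -0.0]
contact_force: [-4.2, 2.4, 13.0]
grip_width: 0.0005
grasp_force: 6.2
```

jog_arm:
  moves:
    - [1, [0, 0, -0.05], 0]
    - [1, [0, 0, -0.15], 0]
    - [1, [0, 0, -0.15], 0]
    - [1, [-0.1, 0, 0], 0]
    - [1, [-0.162, 0, 0], 0]

```text
clock: 9.5
tool_pos: [0.522, -0.1896, 0.093]
ee_rot: [0.387, 0.922, 0.0, 0.0]
contact_force: [0.4, 0.1, 0.2]
grip_width: 0.0002
grasp_force: 0.0
```

jog_arm:
  moves:
    - [1, [-0.162, 0, 0], 0]
    - [1, [-0.162, 0, 0], 0]
    - [1, [-0.162, 0, 0], 0]
    - [1, [0, 0, 0.05], 0]
    - [1, [0, 0, 0.05], 0]

```text
clock: 10.0
tool_pos: [0.5723, -0.2424, 0.0766]
ee_rot: [0.388, 0.922, -0.0, -0.0]
contact_force: [0.6, 0.3, -0.3]
grip_width: 0.0003
grasp_force: 0.0
```

jog_arm:
  moves:
    - [1, [0, 0, 0.1], 0]
    - [1, [0, 0, 0.03], 0]
    - [1, [0, 0, 0], 0]
    - [1, [0, 0, 0], 0]
    - [1, [0, 0, 0], 0]

```text
clock: 10.5
tool_pos: [0.5728, -0.2423, 0.0581]
ee_rot: [0.388, 0.922, 0.0, 0.0]
contact_force: [0.2, 0.3, -0.4]
grip_width: 0.0006
grasp_force: 0.0
```

Same height as before, on target.

jog_arm:
  moves:
    - [1, [0, 0, 0.03], 0]
    - [1, [0, 0, 0.03], 0]
    - [1, [0, 0, 0.012], 0]
    - [1, [0, 0, 0.01], 0]
    - [1, [0, 0, 0.01], 0]

```text
clock: 11.0
tool_pos: [0.5728, -0.2423, 0.044]
ee_rot: [0.388, 0.922, 0.0, 0.0]
contact_force: [-1.2, 0.8, 4.4]
grip_width: 0.0003
grasp_force: 2.0
```

jog_arm:
  moves:
    - [1, [0, 0, 0.008], 0]
    - [1, [0, 0, 0.008], 0]
    - [1, [0, 0, 0.005], 0]
    - [1, [0, 0, 0.002], 0]
    - [1, [0, 0, 0], 0]

```text
clock: 11.5
tool_pos: [0.5727, -0.2422, 0.0405]
ee_rot: [0.388, 0.922, 0.0, 0.0]
contact_force: [0.6, 0.0, 3.7]
grip_width: 0.0003
grasp_force: 1.7
```

jog_arm:
  moves:
    - [1, [0, 0, 0.002], 0]
    - [1, [0, 0, 0.002], 0]
    - [1, [0, 0, 0.001], 0]
    - [1, [0, 0, 0], 0]
    - [1, [0, 0, 0], 0]

```text
clock: 12.0
tool_pos: [0.5728, -0.2423, 0.0404]
ee_rot: [0.388, 0.922, 0.0, 0.0]
contact_force: [-0.6, 1.7, 8.3]
grip_width: 0.0005
grasp_force: 4.7
```

jog_arm:
  moves:
    - [1, [0, 0, -0.05], 0]
    - [1, [0, 0, -0.15], 0]
    - [1, [0, 0, -0.15], 0]
    - [1, [0.1, 0.05, 0], 0]
    - [1, [0.162, 0.08, 0], 0]

```text
clock: 12.5
tool_pos: [0.5589, -0.2022, 0.093]
ee_rot: [0.389, 0.921, -0.001, 0.001]
contact_force: [-0.6, 0.4, 0.3]
grip_width: 0.0003
grasp_force: 0.0
```

jog_arm:
  moves:
    - [1, [0.162, 0.08, 0], 0]
    - [1, [0.162, 0.081, 0], 0]
    - [1, [0.162, 0.081, 0], 0]
    - [1, [0, 0, 0.05], 0]
    - [1, [0, 0, 0.05], 0]

```text
clock: 13.0
tool_pos: [0.5339, -0.1228, 0.0769]
ee_rot: [0.387, 0.922, -0.0, 0.0]
contact_force: [-0.7, -0.8, -0.3]
grip_width: 0.0003
grasp_force: 0.0
```

jog_arm:
  moves:
    - [1, [0, 0, 0.1], 0]
    - [1, [0, 0, 0.03], 0]
    - [1, [0, 0, 0], 0]
    - [1, [0, 0, 0], 0]
    - [1, [0, 0, 0], 0]

```text
clock: 13.5
tool_pos: [0.5342, -0.1235, 0.0579]
ee_rot: [0.388, 0.922, -0.0, 0.0]
contact_force: [-0.5, 0.6, 0.5]
grip_width: 0.0003
grasp_force: 0.0
```

jog_arm:
  moves:
    - [1, [0, 0, 0.03], 0]
    - [1, [0, 0, 0.03], 0]
    - [1, [0, 0, 0.012], 0]
    - [1, [0, 0, 0.01], 0]
    - [1, [0, 0, 0.01], 0]

```text
clock: 14.0
tool_pos: [0.5342, -0.123, 0.044]
ee_rot: [0.388, 0.922, 0.0, 0.0]
contact_force: [1.0, 0.2, 3.3]
grip_width: 0.0002
grasp_force: 2.0
```

jog_arm:
  moves:
    - [1, [0, 0, 0.008], 0]
    - [1, [0, 0, 0.008], 0]
    - [1, [0, 0, 0.005], 0]
    - [1, [0, 0, 0.002], 0]
    - [1, [0, 0, 0], 0]

```text
clock: 14.5
tool_pos: [0.5342, -0.123, 0.0405]
ee_rot: [0.388, 0.922, 0.0, 0.0]
contact_force: [2.1, 0.7, 3.2]
grip_width: 0.0003
grasp_force: 1.6
```

jog_arm:
  moves:
    - [1, [0, 0, 0.002], 0]
    - [1, [0, 0, 0.002], 0]
    - [1, [0, 0, 0.001], 0]
    - [1, [0, 0, 0], 0]
    - [1, [0, 0, 0], 0]

```text
clock: 15.0
tool_pos: [0.5343, -0.123, 0.0403]
ee_rot: [0.388, 0.922, 0.0, 0.0]
contact_force: [-1.3, 2.0, 10.2]
grip_width: 0.0005
grasp_force: 5.2
```

jog_arm:
  moves:
    - [1, [0, 0, -0.05], 0]
    - [1, [0, 0, -0.2], 0]
    - [1, [0, 0, -0.3], 0]
    - [1, [0, 0, -0.3], 0]
    - [1, [-0.2, 0, -0.2], 0]

```text
clock: 15.5
tool_pos: [0.5535, -0.1422, 0.1993]
ee_rot: [0.387, 0.922, 0.001, -0.001]
contact_force: [1.0, 0.4, 0.8]
grip_width: 0.0006
grasp_force: 0.0
```

jog_arm:
  moves:
    - [1, [-0.2, 0, 0], 0]
    - [1, [-0.2, 0, 0], 0]
    - [1, [-0.1, 0, 0], 0]
    - [1, [0, 0, 0], 0]
    - [1, [0, 0, 0], 0]

```text
clock: 16.0
tool_pos: [0.6064, -0.1978, 0.1966]
ee_rot: [0.388, 0.922, -0.0, -0.001]
contact_force: [0.6, 0.2, 0.8]
grip_width: 0.0006
grasp_force: 0.0
```

Run:
```python
from go import *
info()
c=env.get_calibration("wrist");p,d=env.capture("wrist");im=p[...,::-1].copy()
a=np.radians(-45.65);x=np.array([np.cos(a),np.sin(a)]);y=np.array([-x[1],x[0]])
vv,uu=np.mgrid[0:400,0:640];W=world(c,np.c_[uu.ravel(),vv.ravel()],d.ravel());L=W[:,:2]-[.5534,-.1825];l=np.c_[L@x,L@y]
def md(q,r): return np.median(W[np.hypot(*(l-q).T)<r,2])
print("plate",md([.03,-.01],.008),"studs",[round(float(md(np.array(q),.004)),4) for q in((.056,.028),(-.056,-.028),(.056,-.028),(-.056,.028))])
for q in((.056,.028),(-.056,-.028),(.056,-.028),(-.056,.028)):
    w=np.array([.5534,-.1825])+q[0]*x+q[1]*y
    cv2.drawMarker(im,tuple(int(v) for v in pix(c,[[*w,.0402]])[0]),(255,0,255),0,8)
cv2.imwrite("pics/w3.png",im)
```

```text
t 16.0 tcp [ 0.6064 -0.1978  0.1966] yaw_y 44.34 tilt z [-1.8e-03  4.0e-04 -1.0e+00] F [0.56 0.17 0.78] q [-0.18   0.636  0.63   1.636 -0.425  1.013  1.36 ]
plate 0.28907967185604283 studs [0.0407, 0.04, 0.0404, 0.0399]
```

View pics/w3.png

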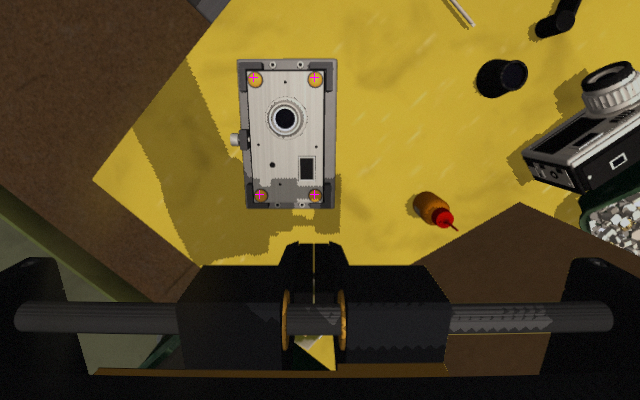

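The picture shows all four heads (near (255,78), (315,78), (261,195) and (315,195)) on their markers at about 40 mm. The nest and the things around it have not moved.

```bash
python3 -c "
from bench import env
print(env.hand_in())"
```

```text
the job is handed in; nothing more can be done
None
```

All four studs were pressed home in the order asked, each with a light press of at most about 13 N. The heads measured about 40 mm up afterwards, the nest had not visibly moved and the lens was not touched; the job was handed in at about 16 s of the 48 s allowed.

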